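Vent the round vacuum chamber

ROBOT

A 7-joint arm with a two-finger parallel gripper is mounted at the origin on a cart in front of the work surface, level with it; the furniture and walls round the work are solid. World frame = base frame: x ahead of the robot, y to its left, z up, the work surface at z = 0. Lengths are in m, angles in rad, forces in N, time in s.
With the tool pointing down it reaches from about 0.425 to 1.025 m from the base axis. Payload 3.6 kg.
Tool frame: the origin (TCP) lies midway between the tips of the shut fingers; the grasp point (between the pads) lies 19 mm behind it (env.grasp_offset is the distance from the TCP to the grasp point, in m); x points along the fingers, z is the direction in which the jaws open and shut, and the axes are right-handed (so a half turn about x gives the same grasp; the last joint's range is limited). The gripper opens to 85 mm and grips with 20 to 120 N. Pads are 22 mm wide; open, the fingers measure 114 mm over their backs; the gripper's body (76 mm by 85 mm) begins 54 mm behind the grasp point. The pads swing forward as they close: fully open they stand 13 mm farther back than shut.
Start: joints at [-1.375, 0.591, 0.048, 1.609, -0.033, 0.943, -0.034], TCP at [0.206, 0.695, 0.231] pointing down, gripper open.
Joint ranges: [-2.69, 2.69], [-0.47, 2.24], [-1.27, 1.36], [0.19, 2.51], [-1.53, 4.68], [0.08, 2.07], [-3.09, 3.09]. Speed limits (rad/s): [2.57, 2.57, 3.14, 3.14, 3.14, 3.14, 3.14].

INTERFACE

Orientations are given as a unit quaternion [x, y, z, w].
In Python, from plant import env gives the robot as it stands.
- The arm moves only by the tool move_arm, never from a script. Its argument "targets" is a list that holds one entry, the list of rows, each a list of 7 numbers: the shift along the tool's x, y, z in cm, then the turn, a rotation vector about the tool's x, y, z in rad, then the gripper's target within -1 to 1 (fully open at 1, half-way at 0, shut at -1). In form: [[[x, y, z, rx, ry, rz, claw], ...]]. A call has exactly 5 rows; each row is the pose to reach, as a shift and turn from the pose measured when the call began, along the tool's axes at that moment; what a row does not reach only later rows make up. A row lasts 1/12 s, in which the tool goes at most 41.7 mm and 7.16 degrees, less where a joint would pass 70% of its speed; a pose out of reach is approached as far as the arm can. A call with a gripper value outside its range is refused whole. The fingers move at their own pace and stop on an object; the grip force is fixed at half the most. Time passes only in rows, so rows that repeat a pose let the fingers close, or fill a call up. It gives the time, the measured TCP pose, the force and the opening at its end, in the units of the state.
- env.get_state(): the state, without advancing time (a new reading comes with each control period).
- env.snapshot(name): name is "scene" or "top"; returns (picture, depth): 400x640x3 uint8, red, green, blue; 400x640 float32, m along the optical axis (not along the pixel's ray), 0 where there is no reading.
- env.camera_model(name): a dict with "fx", "fy", "cx", "cy" (pixels), "rvec" (rotation vector, rad) and "tvec" (3), from world to camera coordinates, as OpenCV has them. Camera axes: x right, y down, z forward; pixel columns grow to the right and rows downward; lengths in m; the calibration is good to about 2 mm. A picture is of the moment at which its call begins. camera_model takes no time and is no camera call.
- env.sign_off(): hands the job in, once; it reports no verdict.
The state is a dict: "t": time; "joint_positions": joint angles; "qvel": joint speeds; "effort": joint torques, N m; "tcp_pos": TCP position; "ee_rot": TCP orientation; "contact_force": force on the tool from outside, world axes, zero at the start; "wrist_torque": the same for the moment, N m; "gripper_width": opening from 0.0 (shut) to 1.0 (fully open).
Only numpy, scipy, OpenCV 4.12 (cv2) and the standard library are available. Lean on these libraries where they do the work, as an engineer would, in place of code of your own. Each camera call takes 0.05 s, during which the arm holds its last target. There are 200 camera calls.

TASK

Vent the round vacuum chamber through the small valve on its lid: unscrew the knurled lock nut anticlockwise (seen from above) by a quarter turn to its stop, let go of it, then press the freed pin tip all the way down, hold it for about half a second and let it spring back. Leave the valve unlocked and do not touch the square trap, which carries the same valve.

Things in the scene. Friction and masses are not known exactly. Their poses are not given: they have to be found in the camera images.
- round_chamber: The vessel to vent: a fixed plain steel ROUND drum, 84 mm across, lid top 64 mm above the worktop, hose barb on its far side. Origin: centre of its underside, z up. Its valve stands upright at the centre of the lid: from the lid up a 22 mm wide foot (8 mm tall), a 12 mm thick neck (10 mm tall), the brass knurled lock nut, a 6 mm stem and the pin tip.
- vent_tip (a point): Centre of the top face of the round chamber's pin tip: the point to press, 110 mm above the worktop while the pin is up, on the valve's upright axis. Tip: steel, 9 mm across, 6.5 mm tall. The lock nut below it, on the same axis, is 16 mm across and 14 mm tall and spans 14 to 28 mm below this point; its height does not change.
- vent_nut (a joint): Turn of the round chamber's lock nut, rad: near 0 when locked, grows anticlockwise seen from above, stop at 1.57 (a quarter turn, quick thread). Friction 0.06 N m; it stays where it is left. While it is locked the pin moves less than 1 mm; past about 0.9 rad the pin is free.
- vent_pin (a joint): How far the round chamber's valve pin is pressed, in m: 0 = up, bottom stop at 0.005. Spring: moves from 2 N on, fully down at 4.5 N; it returns by itself.
- square_trap: The look-alike to leave alone: a fixed plain steel SQUARE box, 84 by 84 mm, with the same lid height and an identical valve (nut and pin) at its centre, 110 mm tall in all. Origin: centre of its underside on the worktop, z up.
Mind the look-alikes: they are no part of the job. What is shaped like the round_chamber but purple or turquoise is not meant.

How it is judged:
By the outcome, as a careful person would: the job done as asked, in the order asked, and still so for the second after the job is handed in, with the robot touching nothing.
It also fails if it takes over 40 s, if anything falls off the work surface, if the arm or the gripper's body presses on something with over 40 N, if the wrist force passes 120 N, or if a joint passes its speed limit or range.

## Working session

There is one attempt and no reset: what is moved stays moved. The work goes in short steps, Python scripts to look and compute and a tool call to move; the robot and the scene stay as the last step left them, time stands still between calls to the robot, and variables do not carry over. Pictures are saved under pics/ and viewed, about 8 in all and at most 12, crops included, and the job is handed in when it is done.

Besides the shell and the picture viewer there is one more tool, called after "Emit:" as name(argument=value, ...) on one line, values as JSON. move_arm: Moves the arm, as the interface text tells. Its arguments: {"type":"object","properties":{"targets":{"type":"array"}},"required":["targets"]}

```bash
mkdir -p pics; ls; python3 - <<'E'
from plant import env
import cv2,numpy as np
ims=[]
for n in("scene","top"):
    p,d=env.snapshot(n); np.savez(f"pics/{n}0.npz",p=p,d=d); cv2.imwrite(f"pics/{n}0.png",p[:,:,::-1]); 
    print(n,env.camera_model(n)); 
s=env.get_state(); print(s)
E
```

```text
pics
scene {'fx': 448.7122636182854, 'fy': 448.7122636182854, 'cx': 315.552508530262, 'cy': 195.366629890307, 'rvec': array([ 2.10298509, -0.65815243,  0.31028533]), 'tvec': array([-0.48106011,  0.14382252,  1.46169313])}
top {'fx': 469.07809301897845, 'fy': 469.07809301897845, 'cx': 327.93955682983983, 'cy': 198.59716094716728, 'rvec': array([ 2.16741557, -2.1167518 ,  0.17736508]), 'tvec': array([-0.18609368,  0.46461951,  1.24331871])}
{'t': 0.1, 'joint_positions': array([-1.37547898,  0.5920347 ,  0.04831158,  1.60968179, -0.03327584,
        0.94268569, -0.03371284]), 'qvel': array([-0.00021993, -0.00040428,  0.00031336, -0.00452365,  0.00028059,
        0.00228134,  0.00059985]), 'effort': array([ 4.24582424e-03, -5.49999154e+01,  1.55309904e+00, -1.98828310e+01,
        9.69918736e-03,  3.75943331e-03, -9.77321861e-06]), 'tcp_pos': array([0.20628477, 0.6942684 , 0.23025474]), 'ee_rot': array([-0.42332499,  0.56727085,  0.42240153,  0.56619492]), 'contact_force': array([-0.13871871, -0.77131438, -0.15043232]), 'wrist_torque': array([0.05484977, 0.0220803 , 0.01253611]), 'gripper_width': 1.0018571126646965}
```

View pics/scene0.png

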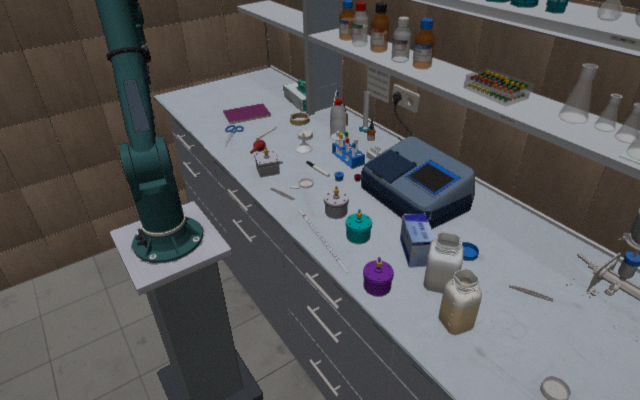

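View pics/top0.png

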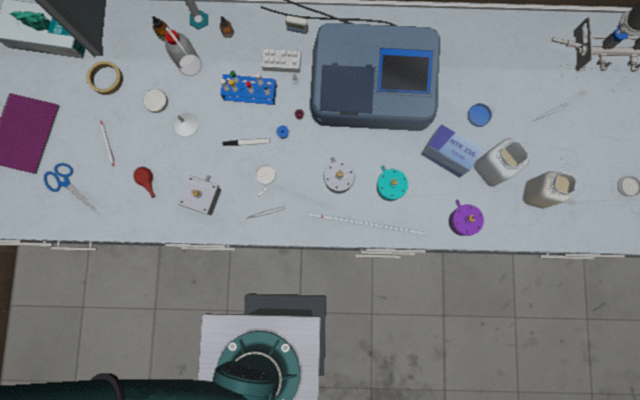

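```bash
cat > h.py <<'E'
import numpy as np,cv2
from plant import env
def cam(n):
    m=env.camera_model(n); K=np.array([[m['fx'],0,m['cx']],[0,m['fy'],m['cy']],[0,0,1]])
    return K,cv2.Rodrigues(np.array(m['rvec']))[0],np.array(m['tvec'])
def ray(n,u,v,z):
    K,R,t=cam(n); d=R.T@np.linalg.solve(K,[u,v,1]); o=-R.T@t
    return o+d*(z-o[2])/d[2]
def proj(n,P):
    K,R,t=cam(n); q=K@(R@np.array(P)+t); return q[:2]/q[2]
E
python3 - <<'E'
from h import *
for n,(u,v),w in(("top",(339,176),22),("scene",(336,203),22)):
    z=np.load(f"pics/{n}0.npz"); p=z['p']; 
    c=p[v-w:v+w,u-w:u+w]
    hsv=cv2.cvtColor(c,cv2.COLOR_RGB2HSV)
    m=(hsv[...,1]>90)&(hsv[...,0]>8)&(hsv[...,0]<35)
    ys,xs=np.nonzero(m); print(n,len(xs),xs.mean()+u-w,ys.mean()+v-w,xs.min()+u-w,xs.max()+u-w,ys.min()+v-w,ys.max()+v-w)
    uu,vv=xs.mean()+u-w,ys.mean()+v-w
    print(ray(n,uu,vv,.092),ray(n,uu,vv,.096))
    cv2.imwrite(f"pics/c_{n}.png",cv2.resize(c,None,fx=9,fy=9,interpolation=cv2.INTER_NEAREST)[:,:,::-1])
a,b=[cv2.imread(f"pics/c_{n}.png") for n in("top","scene")]
cv2.imwrite("pics/c0.png",np.hstack([a,b]))
print("square",ray("top",197,193,.1),"turq",ray("top",393,182,.1))
E
```

```text
top 15 339.0 174.4 337 341 173 176
[ 0.52548808 -0.20243328  0.092     ] [ 0.52463395 -0.20232103  0.096     ]
scene 22 339.54545454545456 195.0909090909091 334 357 189 215
[ 0.52350984 -0.230386    0.092     ] [ 0.52011235 -0.23490845  0.096     ]
square [0.46536234 0.16525636 0.1       ] turq [ 0.50700419 -0.34375664  0.1       ]
```

View pics/c0.png

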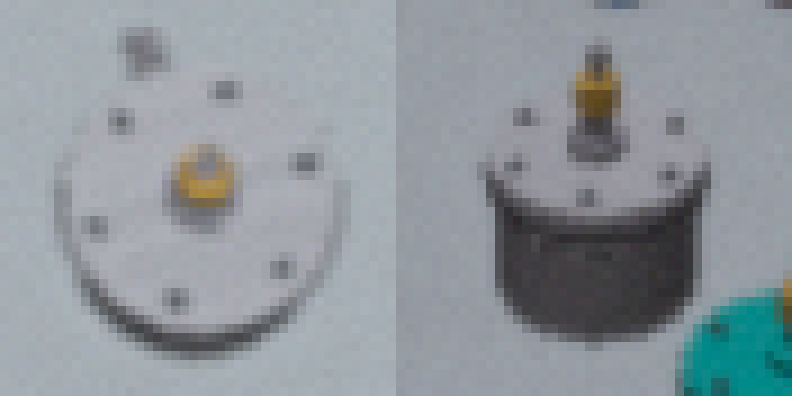

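Candidates: steel round drum (top 339,175 / scene 336,205), steel square trap (top 199,193), turquoise drum (top 393,182) and purple drum (top 467,218). The crop shows the plain steel round drum, with its brass nut at about top (339.2,173.5) and scene (336,191), and I choose that one.

```bash
cat >> h.py <<'E'
from scipy.spatial.transform import Rotation as Ro
def tri(ps):
    A=[];b=[]
    for n,u,v in ps:
        K,R,t=cam(n); P=K@np.c_[R,t]
        for k,x in((0,u),(1,v)): r=P[k]-x*P[2]; A.append(r[:3]); b.append(-r[3])
    return np.linalg.lstsq(np.array(A),np.array(b),rcond=None)[0]
E
python3 - <<'E'
from h import *
print("nut",tri([("top",339.2,173.5),("scene",335.8,190.8)]),"tip",tri([("top",339.8,171.3),("scene",335.8,186.2)]))
print(ray("top",339.2,173.5,.093),ray("scene",335.8,190.8,.089),ray("top",339.8,171.3,.110),ray("scene",335.8,185.7,.108))
s=env.get_state(); R=Ro.from_quat(s['ee_rot']); print(R.as_matrix().round(3)); T=np.array([.526,-.205,.2])
print(R.inv().apply(T-s['tcp_pos'])*100, s['tcp_pos'])
E
```

```text
nut [ 0.52804361 -0.20297718  0.09201231] tip [ 0.52895158 -0.20341992  0.11085737]
[ 0.52770797 -0.20288549  0.093     ] [ 0.53077189 -0.19950968  0.089     ] [ 0.52992196 -0.20384925  0.11      ] [ 0.53222859 -0.19740933  0.108     ]
[[-0.    -0.959  0.285]
 [-0.002  0.285  0.959]
 [-1.    -0.    -0.002]]
[  3.18740374 -56.2538756  -77.09416466] [0.20628477 0.6942684  0.23025474]
```

Emit:
move_arm(targets=[[[0,-3.5,-1.4,0.1,0,0,1],[0,-7,-2.8,0.2,0,0,1],[0,-10.5,-4.2,0.3,0,0,1],[0,-14,-5.6,0.4,0,0,1],[0,-17.5,-7,0.5,0,0,1]]])

```text
t: 0.52
tcp_pos: [0.355, 0.5757, 0.23]
ee_rot: [-0.269, 0.655, 0.267, 0.654]
contact_force: [0.4, 0.4, -0.2]
gripper_width: 0.996
```

Emit:
move_arm(targets=[[[0,-3.4,-2.1,0.1,0,0,1],[0,-6.8,-4.2,0.2,0,0,1],[0,-10.2,-6.3,0.3,0,0,1],[0,-13.6,-8.4,0.4,0,0,1],[0,-17,-10.5,0.5,0,0,1]]])

```text
t: 0.93
tcp_pos: [0.3993, 0.3788, 0.2302]
ee_rot: [-0.097, 0.701, 0.095, 0.7]
contact_force: [0.2, 0.2, -0.5]
gripper_width: 1.001
```

```bash
cat >> h.py <<'E'
def to(T):
    s=env.get_state(); R=Ro.from_quat(s['ee_rot'])
    print("t",s['t'],"tcp",s['tcp_pos'].round(4),"shift cm",(R.inv().apply(np.array(T)-s['tcp_pos'])*100).round(2)); print("tool z",R.as_matrix()[:,2].round(3),"x",R.as_matrix()[:,0].round(3),"q",s['joint_positions'].round(2),"F",s['contact_force'].round(2),"M",s['wrist_torque'].round(3))
E
python3 -c "
from h import *
to([.5285,-.2033,.2])"
```

```text
t 0.9333 tcp [0.3993 0.3788 0.2302] shift cm [  3.19 -59.53  -3.22]
tool z [ 0.963  0.269 -0.002] x [-0.001 -0.003 -1.   ] q [-1.1   0.39  0.34  2.01 -0.18  0.77 -0.38] F [ 0.24  0.24 -0.47] M [ 0.001 -0.095  0.03 ]
```

Emit:
move_arm(targets=[[[0,-4,-0.2,0.05,0,0,1],[0,-8,-0.4,0.1,0,0,1],[0,-12,-0.6,0.15,0,0,1],[0,-16,-0.8,0.2,0,0,1],[0,-20,-1,0.25,0,0,1]]])

```text
t: 1.35
tcp_pos: [0.4432, 0.1815, 0.2307]
ee_rot: [-0.008, 0.708, 0.006, 0.706]
contact_force: [0.4, -0.2, -0.2]
gripper_width: 1.004
```

```bash
python3 -c "
from h import *
to([.5285,-.2033,.2])"
```

```text
t 1.35 tcp [0.4432 0.1815 0.2307] shift cm [  3.18 -38.64   7.74]
tool z [ 1.     0.021 -0.002] x [-0.002 -0.003 -1.   ] q [-0.85  0.31  0.46  2.16 -0.2   0.71 -0.24] F [ 0.35 -0.22 -0.15] M [-0.009 -0.107  0.007]
```

Emit:
move_arm(targets=[[[0,-4,0.8,0.06,0,0,1],[0,-8,1.6,0.12,0,0,1],[0,-12,2.4,0.18,0,0,1],[0,-16,3.2,0.24,0,0,1],[0,-20,4,0.3,0,0,1]]])

```text
t: 1.77
tcp_pos: [0.4871, -0.0194, 0.2312]
ee_rot: [0.098, 0.701, -0.101, 0.7]
contact_force: [0.5, 0.6, 0.6]
gripper_width: 1.0
```

```bash
python3 -c "
from h import *
to([.5285,-.2033,.2])"
```

```text
t 1.7667 tcp [ 0.4871 -0.0194  0.2312] shift cm [  3.17 -16.5    9.1 ]
tool z [ 0.96  -0.278 -0.001] x [-0.002 -0.003 -1.   ] q [-0.5   0.34  0.57  2.15 -0.27  0.73 -0.04] F [0.52 0.57 0.64] M [ 0.024 -0.062  0.003]
```

Emit:
move_arm(targets=[[[0,-3.4,1.9,0,0,0,1],[0,-6.8,3.8,0,0,0,1],[0,-10.2,5.6,0,0,0,1],[0.5,-13.6,7.5,0,0,0,1],[1,-16.5,9.1,0,0,0,1]]])

```text
t: 2.18
tcp_pos: [0.5288, -0.2062, 0.2217]
ee_rot: [0.098, 0.7, -0.101, 0.7]
contact_force: [-0.1, -0.0, 0.2]
gripper_width: 1.002
```

```bash
python3 - <<'E'
from h import *
to([.5285,-.2033,.079])
ims=[]
for n in("top","scene"):
    p,d=env.snapshot(n); q=proj(n,[.5285,-.2033,.10]).round().astype(int); print(n,q)
    c=p[q[1]-40:q[1]+40,q[0]-40:q[0]+40]; ims.append(cv2.resize(c,(400,400),interpolation=cv2.INTER_NEAREST))
cv2.imwrite("pics/a1.png",np.hstack(ims)[:,:,::-1])
E
```

```text
t 2.1833 tcp [ 0.5288 -0.2062  0.2217] shift cm [14.27  0.33 -0.11]
tool z [ 0.96 -0.28  0.  ] x [-0.001 -0.004 -1.   ] q [-0.11  0.45  0.55  1.99 -0.33  0.78  0.35] F [-0.12 -0.03  0.22] M [ 0.035 -0.054 -0.023]
top [339 173]
scene [336 189]
```

View pics/a1.png

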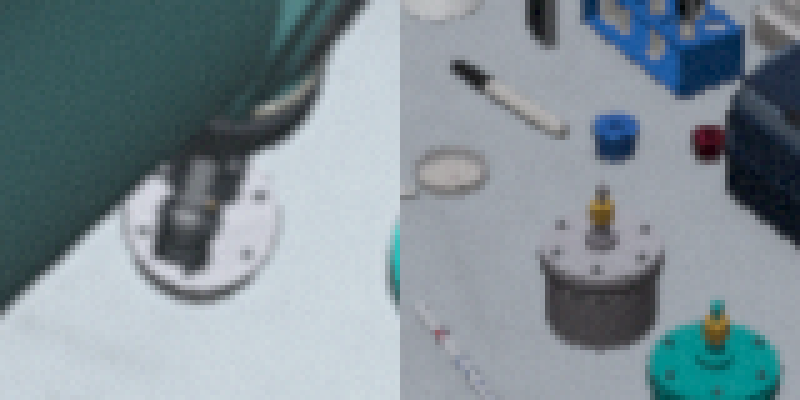

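Emit:
move_arm(targets=[[[2.5,0.1,0,0,0,0,1],[5,0.2,-0.1,0,0,0,1],[7.5,0.3,-0.1,0,0,0,0.6],[10,0.3,-0.1,0,0,0,0.3],[12,0.3,-0.1,0,0,0,0]]])

```text
t: 2.7
tcp_pos: [0.5273, -0.207, 0.0997]
ee_rot: [0.1, 0.7, -0.105, 0.699]
contact_force: [0.6, 0.9, 0.4]
gripper_width: 0.603
```

```bash
python3 - <<'E'
from h import *
to([.5285,-.2033,.079])
ims=[]
for n in("top","scene"):
    p,d=env.snapshot(n); q=proj(n,[.5285,-.2033,.10]).round().astype(int)
    c=p[q[1]-30:q[1]+30,q[0]-30:q[0]+30]; ims.append(cv2.resize(c,(400,400),interpolation=cv2.INTER_CUBIC))
cv2.imwrite("pics/a2.png",np.hstack(ims)[:,:,::-1])
E
```

```text
t 2.7 tcp [ 0.5273 -0.207   0.0997] shift cm [2.07 0.4  0.01]
tool z [ 0.958 -0.286 -0.001] x [-0.003 -0.007 -1.   ] q [-0.01  0.62  0.42  2.07 -0.47  0.54  0.46] F [0.58 0.92 0.41] M [ 0.008 -0.094 -0.058]
```

View pics/a2.png

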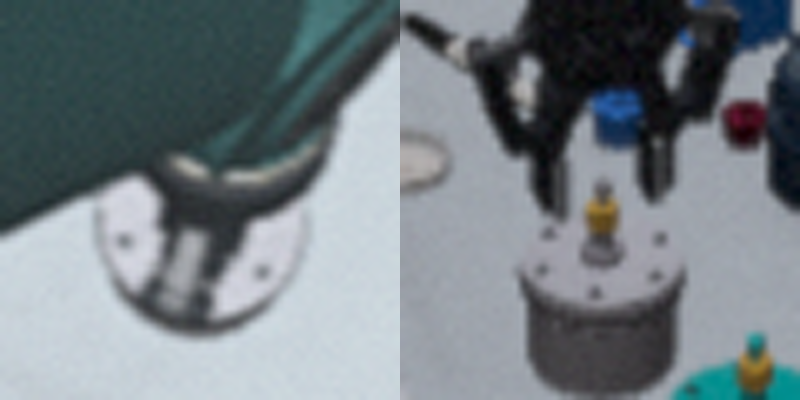

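The scene half shows the open fingers (crop x≈567 and 640) straddling the valve (x≈603), so it is centred. I'll go down next.

Emit:
move_arm(targets=[[[0.7,0.2,0,0,0,0,0],[1.4,0.4,0,0,0,0,0],[2.0,0.4,0,0,0,0,0],[2.0,0.4,0,0,0,0,-0.3],[2.0,0.4,0,0,0,0,-0.4]]])

```text
t: 3.22
tcp_pos: [0.5268, -0.2026, 0.0789]
ee_rot: [0.1, 0.702, -0.104, 0.697]
contact_force: [0.2, 0.3, 0.3]
gripper_width: 0.301
```

```bash
python3 - <<'E'
from h import *
to([.5285,-.2033,.079])
E
```

```text
t 3.2167 tcp [ 0.5268 -0.2026  0.0789] shift cm [-0.02 -0.02  0.19]
tool z [ 0.958 -0.286 -0.006] x [-0.007 -0.005 -1.   ] q [ 0.01  0.65  0.39  2.08 -0.49  0.5   0.47] F [0.19 0.28 0.3 ] M [-0.046  0.032  0.053]
```

Emit:
move_arm(targets=[[[0,0,0.1,0,0,0,-0.5],[0,0,0.1,0,0,0,-0.6],[0,0,0.1,0,0,0,-1],[0,0,0.1,0,0,0,-1],[0,0,0.1,0,0,0,-1]]])

```text
t: 3.63
tcp_pos: [0.5275, -0.2029, 0.0796]
ee_rot: [0.1, 0.702, -0.104, 0.697]
contact_force: [-2.0, 0.9, 5.4]
gripper_width: 0.155
```

```bash
python3 - <<'E'
from h import *
to([.5285,-.2033,.079])
E
```

```text
t 3.6333 tcp [ 0.5275 -0.2029  0.0796] shift cm [ 0.06 -0.01  0.1 ]
tool z [ 0.958 -0.286 -0.006] x [-0.007 -0.005 -1.   ] q [ 0.01  0.65  0.39  2.08 -0.49  0.5   0.47] F [-1.97  0.86  5.4 ] M [ 0.232  0.333 -0.008]
```

```bash
python3 - <<'E'
from h import *
p,d=env.snapshot("scene"); q=proj("scene",[.5285,-.2033,.10]).round().astype(int)
c=p[q[1]-25:q[1]+25,q[0]-25:q[0]+25]; 
cv2.imwrite("pics/a3.png",cv2.resize(c,(600,600),interpolation=cv2.INTER_CUBIC)[:,:,::-1])
print(env.get_state()['gripper_width'])
E
```

```text
0.15015524177521675
```

View pics/a3.png

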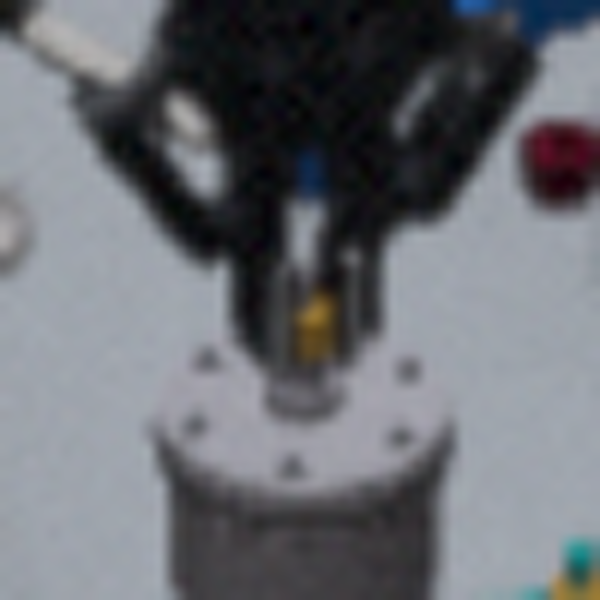

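The nut (brass, crop 315,325) is between the pads. I'll turn it anticlockwise, which is negative rx.

Emit:
move_arm(targets=[[[0,0,0,-0.1,0,0,-1],[0,0,0,-0.2,0,0,-1],[0,0,0,-0.3,0,0,-1],[0,0,0,-0.4,0,0,-1],[0,0,0,-0.5,0,0,-1]]])

```text
t: 4.1
tcp_pos: [0.528, -0.2029, 0.0797]
ee_rot: [-0.077, 0.705, 0.074, 0.701]
contact_force: [-0.3, 0.0, -1.9]
gripper_width: 0.151
```

```bash
python3 - <<'E'
from h import *
to([.5285,-.2033,.079]); print(env.get_state()['gripper_width'])
E
```

```text
t 4.1 tcp [ 0.528  -0.2029  0.0797] shift cm [ 0.07 -0.05  0.05]
tool z [ 0.977  0.212 -0.007] x [-0.006 -0.005 -1.   ] q [ 0.1   0.63  0.26  2.08 -0.32  0.48  0.81] F [-0.34  0.05 -1.9 ] M [ 0.062 -0.013 -0.085]
0.15125487793573902
```

Emit:
move_arm(targets=[[[0,0,0,-0.1,0,0,-1],[0,0,0,-0.2,0,0,-1],[0,0,0,-0.3,0,0,-1],[0,0,0,-0.4,0,0,-1],[0,0,0,-0.5,0,0,-1]]])

```text
t: 4.52
tcp_pos: [0.5284, -0.2028, 0.0797]
ee_rot: [-0.25, 0.664, 0.248, 0.66]
contact_force: [0.9, 1.1, -1.9]
gripper_width: 0.151
```

```bash
python3 - <<'E'
from h import *
to([.5285,-.2033,.079])
E
```

```text
t 4.5167 tcp [ 0.5284 -0.2028  0.0797] shift cm [ 0.07 -0.05 -0.03]
tool z [ 0.753  0.658 -0.007] x [-0.005 -0.005 -1.   ] q [ 0.19  0.62  0.13  2.07 -0.15  0.46  1.15] F [ 0.9   1.09 -1.9 ] M [ 0.167 -0.137 -0.116]
```

Emit:
move_arm(targets=[[[0,0,0,-0.1,0,0,-1],[0,0,0,-0.2,0,0,-1],[0,0,0,-0.3,0,0,-1],[0,0,0,-0.4,0,0,-1],[0,0,0,-0.45,0,0,-1]]])

```text
t: 4.93
tcp_pos: [0.5286, -0.2024, 0.0797]
ee_rot: [-0.391, 0.591, 0.391, 0.587]
contact_force: [0.6, 0.8, -1.0]
gripper_width: 0.153
```

```bash
python3 - <<'E'
from h import *
to([.5285,-.2033,.079])
E
```

```text
t 4.9333 tcp [ 0.5286 -0.2024  0.0797] shift cm [ 0.07 -0.03 -0.08]
tool z [ 0.388  0.922 -0.006] x [-0.005 -0.004 -1.   ] q [0.28 0.61 0.01 2.07 0.01 0.46 1.45] F [ 0.59  0.8  -1.01] M [ 0.175 -0.081 -0.08 ]
```

Emit:
move_arm(targets=[[[0,0,0,-0.04,0,0,-1],[0,0,0,-0.08,0,0,-1],[0,0,0,-0.11,0,0,-1],[0,0,0,-0.14,0,0,-1],[0,0,0,-0.16,0,0,-1]]])

```text
t: 5.35
tcp_pos: [0.5286, -0.2024, 0.0797]
ee_rot: [-0.437, 0.558, 0.437, 0.554]
contact_force: [-0.1, 1.3, -0.3]
gripper_width: 0.155
```

```bash
python3 - <<'E'
from h import *
to([.5285,-.2033,.079])
E
```

```text
t 5.35 tcp [ 0.5286 -0.2024  0.0797] shift cm [ 0.07 -0.01 -0.09]
tool z [ 0.237  0.972 -0.005] x [-0.005 -0.004 -1.   ] q [ 0.31  0.61 -0.04  2.07  0.06  0.47  1.56] F [-0.07  1.29 -0.34] M [ 0.201 -0.076 -0.435]
```

Mz jumped to −0.435 N m at about 1.6 rad, so the nut is at its stop. I'll let go and rise.

Emit:
move_arm(targets=[[[0,0,0,0,0,0,-0.4],[0,0,0,0,0,0,0],[0,0,0,0,0,0,0.2],[0,0,0,0,0,0,0.2],[-0.5,0,0,0,0,0,0.2]]])

```text
t: 5.77
tcp_pos: [0.5281, -0.2023, 0.0842]
ee_rot: [-0.437, 0.559, 0.437, 0.554]
contact_force: [0.0, 0.3, -0.4]
gripper_width: 0.603
```

Emit:
move_arm(targets=[[[-1.5,0,0,0,0,0,0.2],[-3,0,0,0,0,0,0.2],[-4.5,0,0,0,0,0,0.2],[-6,0,0,0,0,0,0.2],[-7,0,0,0,0,0,0]]])

```text
t: 6.18
tcp_pos: [0.5291, -0.2023, 0.1559]
ee_rot: [-0.437, 0.558, 0.437, 0.554]
contact_force: [-0.2, 0.5, -0.1]
gripper_width: 0.503
```

Emit:
move_arm(targets=[[[0,0,0,0,0,0,-0.5],[0,0,0,0,0,0,-1],[0,0,0,0,0,0,-1],[0,0,0,0,0,0,-1],[0,0,0,0,0,0,-1]]])

```text
t: 6.6
tcp_pos: [0.5285, -0.202, 0.1551]
ee_rot: [-0.437, 0.559, 0.437, 0.553]
contact_force: [-0.0, 0.2, 0.3]
gripper_width: -0.001
```

```bash
python3 - <<'E'
from h import *
to([.5285,-.2033,.113]); print(env.get_state()['gripper_width'])
p,d=env.snapshot("scene"); q=proj("scene",[.5285,-.2033,.12]).round().astype(int)
c=p[q[1]-25:q[1]+25,q[0]-25:q[0]+25]; print(q)
cv2.imwrite("pics/a4.png",cv2.resize(c,(600,600),interpolation=cv2.INTER_CUBIC)[:,:,::-1])
E
```

```text
t 6.6 tcp [ 0.5285 -0.202   0.1551] shift cm [ 4.21 -0.05 -0.1 ]
tool z [ 0.237  0.972 -0.005] x [-0.006 -0.004 -1.   ] q [ 0.32  0.5  -0.05  2.03  0.05  0.62  1.57] F [-0.    0.23  0.26] M [-0.035 -0.012  0.007]
-0.0005020832152372976
[336 184]
```

View pics/a4.png

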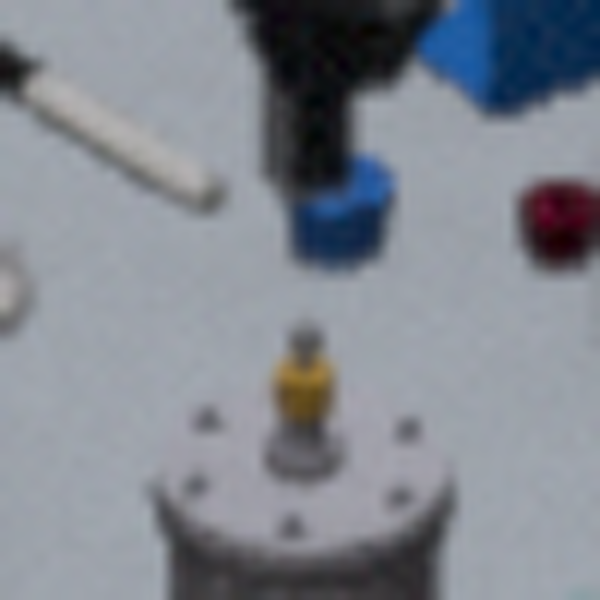

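The shut fingers (crop 315,185) hang over the freed pin tip (305,335). I'll lower them to just above it.

Emit:
move_arm(targets=[[[1,0,0,0,0,0,-1],[2,0,0,0,0,0,-1],[3,0,0,0,0,0,-1],[3.9,0,0,0,0,0,-1],[3.9,0,0,0,0,0,-1]]])

```text
t: 7.07
tcp_pos: [0.5266, -0.2016, 0.1135]
ee_rot: [-0.435, 0.559, 0.438, 0.552]
contact_force: [-0.1, 0.6, 0.3]
gripper_width: 0.0
```

Emit:
move_arm(targets=[[[0.3,0,0,0,0,0,-1],[0.6,0,0,0,0,0,-1],[0.9,0,0,0,0,0,-1],[1.1,0,0,0,0,0,-1],[1.1,0,0,0,0,0,-1]]])

```text
t: 7.48
tcp_pos: [0.5269, -0.2018, 0.1045]
ee_rot: [-0.435, 0.559, 0.438, 0.553]
contact_force: [-3.7, 1.5, 15.5]
gripper_width: -0.003
```

```bash
python3 - <<'E'
from h import *
to([.5286,-.2024,.104])
E
```

```text
t 7.4833 tcp [ 0.5269 -0.2018  0.1045] shift cm [ 0.05 -0.18 -0.02]
tool z [ 0.237  0.972 -0.005] x [-0.01  -0.003 -1.   ] q [ 0.31  0.57 -0.04  2.06  0.06  0.52  1.56] F [-3.67  1.53 15.51] M [ 0.305  0.871 -0.058]
```

15.5 N at z = 0.1045, so the pin is on its bottom stop. I'll hold, then release.

Emit:
move_arm(targets=[[[0.2,0,0,0,0,0,-1],[0.2,0,0,0,0,0,-1],[0.2,0,0,0,0,0,-1],[0.2,0,0,0,0,0,-1],[0.2,0,0,0,0,0,-1]]])

```text
t: 7.9
tcp_pos: [0.5269, -0.2018, 0.1046]
ee_rot: [-0.436, 0.559, 0.438, 0.553]
contact_force: [-3.4, 0.3, 14.7]
gripper_width: -0.005
```

Emit:
move_arm(targets=[[[-0.6,0,0,0,0,0,-1],[-1.8,0,0,0,0,0,-1],[-4,0,0,0,0,0,-1],[-7,0,0,0,0,0,-1],[-10,0,0,0,0,0,-1]]])

```text
t: 8.32
tcp_pos: [0.5272, -0.2012, 0.2056]
ee_rot: [-0.435, 0.56, 0.439, 0.552]
contact_force: [-0.1, 0.1, -0.3]
gripper_width: 0.002
```

```bash
python3 - <<'E'
from h import *
to([.5286,-.2024,.104])
p,d=env.snapshot("scene"); q=proj("scene",[.5285,-.2033,.12]).round().astype(int)
w=25; c=p[q[1]-w:q[1]+w,q[0]-w:q[0]+w]; o=np.load("pics/scene0.npz")['p'][q[1]-w:q[1]+w,q[0]-w:q[0]+w]
cv2.imwrite("pics/a5.png",cv2.resize(np.hstack([o,c]),(800,400),interpolation=cv2.INTER_CUBIC)[:,:,::-1])
E
```

```text
t 8.3167 tcp [ 0.5272 -0.2012  0.2056] shift cm [10.15 -0.27 -0.03]
tool z [ 0.237  0.972 -0.005] x [-0.011 -0.003 -1.   ] q [ 0.32  0.43 -0.05  1.99  0.04  0.74  1.58] F [-0.08  0.12 -0.34] M [-0.006 -0.03   0.027]
```

View pics/a5.png

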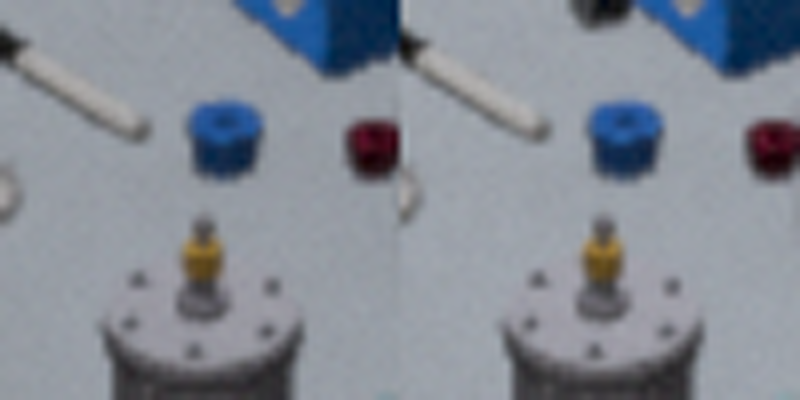

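The right half shows the pin tip (603,222) back at its starting height, the nut in place and the gripper clear.

```bash
python3 -c "
from plant import env
print(env.sign_off())"
```

```text
the job is handed in; nothing more can be done
None
```

The steel round chamber is vented and the job is handed in, at about 8.4 s of robot time. I got no verdict back.

- **Unlocking:** I gripped the lock nut and turned it about 1.6 rad anticlockwise. The wrist torque rose from about 0.1 to 0.44 N m at the end, so I took it as being at its stop, then let go. I did not measure the nut's final angle separately.
- **Pressing:** With the fingers shut I pressed the pin tip to z = 0.1046 m at about 15 N, which matches the 5 mm bottom stop. I held it for about half a second and released it.
- **Last checks:** The final picture shows the pin tip back at its starting height, the gripper clear at z ≈ 0.2 m and no contact force. I never touched the square trap or the coloured drums.
- **One disagreement:** The gripper opening read about 13 mm on the 16 mm nut. The picture and the turning torque both showed the nut was properly held.

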